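# Pry the sprung retaining ring off a filter-wheel shaft

### The job

The filter wheel has to come off for cleaning: take the hooked pick from its stand, hook its toe through the eye of the sprung brass retaining ring and pry the ring straight up out of its shaft groove. Carry the ring on the hook to the steel parts tray, set it down inside the tray (do not drop it in) and unhook it, then hang the pick upright back on its stand and let go. Never touch the ring with the gripper, and leave everything else on the bench where it is.

Things in the scene. Friction and masses are not known exactly. Their poses are not given: they have to be found in the camera images.
- pick_handle (a point): centre of the pick's upright red handle, 18 x 18 mm square, 50 mm tall. z up along the handle, x the way the toe points. A black flange 34 x 34 x 5 mm closes its foot, underside 30 mm below this point; a 5 mm steel shank runs down the axis from there to the toe, centre line 100 mm below this point. Loose: it hangs by its flange on the stand and lifts straight up.
- pick_toe (a point): point on the centre line of the pick's toe, 12 mm out from the shank's axis along the pick's x, 100 mm below the handle's centre. The toe is a 5 mm thick level steel bar along the pick's x; its straight part ends 18 mm from the shank's axis, then the tip turns up 2 mm and ends 26 mm from the axis.
- groove (a point): on the shaft's axis at the 6 mm wide ring groove, 100 mm above the bench. z up, x along the level 24 mm shaft to its free end, 20 mm away. Towards -x a 28 mm black collar starts 6 mm from here and the 90 mm filter wheel's face is 32 mm away; nothing stands more than 45 mm over the axis. The filter-wheel unit (black base 150 x 100 mm) is fixed.
- ring_eye (a point): middle of the eye of the sprung ring, an opening 23 mm wide (y) and 17 mm high (z) that passes right through along x. The bar above it has its underside 8.5 mm over this point. In the groove this point is 21.5 mm above the shaft's axis, so the shaft's top is 9.5 mm below it, and the eye's x is along the shaft. The legs end 31 mm below this point.
- ring: sprung ring of brass-coloured 4 mm wire, 31 mm wide (y), 42 to 44 mm tall, 4 mm thick (x), 32 g; origin 21.5 mm below the eye's middle, on the shaft's axis while in the groove. It starts upright, two sprung legs clipped round the shaft. It lets go upwards at a pull of roughly 7 to 12 N within 8 mm of lift and is clear of the shaft after 25 mm.
- pick: the hooked pick as a whole, about 0.12 kg; origin on its axis, 25 mm below the handle's centre; z up, x the way the toe points
- stand: fixed pick stand, foot 100 x 90 mm; origin at the centre of its underside, z up. Two blue rails along x, tops 100 mm above the bench, leave a 14 mm slot between them; end posts rise 5 mm above them, 64 mm apart. The pick's flange rests across the rails, shank and toe hanging in the slot, toe to -x at the start. The toe passes the slot straight up and down.
- tray: fixed steel parts tray, 140 x 140 mm, 20 mm high, walls 4 mm, floor 4 mm thick; origin at the centre of its underside, z up
- objective: microscope objective lens standing on end, steel, 32 mm wide, 46 mm tall; origin at its underside; bystander
- dropper: small amber bottle with a white cap, 32 mm wide, 60 mm tall; origin at its underside; bystander
- notes: yellow sticky-note pad, 50 x 50 x 12 mm; bystander
- driver: screwdriver lying flat; bystander
- slidebox: blue slide box, 80 x 100 x 35 mm; bystander
- capdish: small white bowl, 70 mm wide, 25 mm high; bystander
There are look-alikes about, which are no part of the job. Leave any orange, turquoise or white look-alike of the pick alone.

How it is judged:
On the way, in this order (a step that is already met when the one before it is completed fails the run):
1. the ring is pried out of the groove and hangs on the pick, at least 25 mm above its seat (distance between ring_eye and pick_toe below 0.028 m and z of ring_eye in the frame of groove above 0.0465 m and contact force between pick and ring above 0.05 N and contact force between ring and unit below 0.01 N), for 0.2 s.
2. the ring, still on the pick's toe, is lowered into the tray (eye less than 55 mm above the bench) (distance between ring_eye and pick_toe below 0.028 m and z of ring_eye in the frame of tray below 0.055 m and x of ring_eye in the frame of tray between -0.072 and 0.072 m and y of ring_eye in the frame of tray between -0.072 and 0.072 m), for 0.1 s.
At the end, for the whole second after the job is handed in: Ring at rest in the tray, unhooked, its eye within 72 mm of the tray's middle along each side and under 50 mm high; pick at rest on the stand's rails, upright to 0.15 rad, handle centre within 30 mm along and 15 mm across of the stand's middle, 120 to 137 mm above the bench (x of ring_eye in the frame of tray between -0.072 and 0.072 m and y of ring_eye in the frame of tray between -0.072 and 0.072 m and z of ring_eye in the frame of tray below 0.05 m and linear speed of each of ring, pick below 0.03 m/s and contact force between pick and ring below 0.01 N and x of pick_handle in the frame of stand between -0.03 and 0.03 m and y of pick_handle in the frame of stand between -0.015 and 0.015 m and z of pick_handle in the frame of stand between 0.12 and 0.137 m and angle between pick's own z axis and vertical below 0.15 rad); the robot touches nothing.
It fails at once if the gripper or its fingers touch the ring (contact force between any of the fingers, the arm and ring above 0.3 N).
It fails at once if another thing on the bench is moved more than 20 mm (distance of any of objective, dropper, notes, driver, slidebox, capdish from where it was at the start of the episode above 0.02 m).
It also fails if it takes over 64 s, if anything falls off the work surface, if the arm or the gripper's body presses on something with over 40 N, if the wrist force passes 120 N, or if a joint passes its speed limit or range.

### The arm

A 6-joint arm with a two-finger parallel gripper is mounted at the origin on the work surface. World frame = base frame: x ahead of the robot, y to its left, z up, the work surface at z = 0. Lengths are in m, angles in rad, forces in N, time in s.
With the tool pointing down it reaches from about 0.425 to 0.95 m from the base axis. Payload 3.5 kg.
Tool frame: the origin (TCP) lies between the finger pads; the fingertips stand 14 mm ahead of it and the grasp point (between the pads) lies 5 mm behind it; z points along the fingers, y is the line along which they close (so a half turn about z gives the same grasp; the last joint's range is limited). The gripper opens to 85 mm and grips with 20 to 120 N. Pads are 22 mm wide; open, the fingers measure 114 mm over their backs; the gripper's body (76 mm by 85 mm) begins 54 mm behind the grasp point. The pads swing forward as they close: fully open they stand 13 mm farther back than shut.
Start: joints at [-1.321, 0.286, 1.577, -0, 1.279, -0.15], TCP at [0.263, -0.622, 0.245] pointing down, gripper open.
Joint ranges: [-2.77, 2.77], [-0.9, 2.22], [0.21, 2.48], [-1.53, 4.67], [0.24, 2.81], [-2.84, 2.84]. Speed limits (rad/s): [2.79, 2.79, 3.14, 3.14, 3.14, 3.14].

### API

Orientations are given as a unit quaternion [x, y, z, w].
In Python, from plant import * gives the robot as it stands.
- The arm moves only by the tool step_arm, never from a script. Its argument "commands" is a list of rows, each an object of numbers: "gripper": the gripper's target within -1 to 1 (shut at 1, half-way at 0, fully open at -1); "x", "y", "z": the shift along the tool's x, y, z in mm; "spin": the turn about the tool's z in degrees. A call has exactly 10 rows; each row shifts and turns the commanded pose from where the row before left it, along the tool's axes as they then stand; what a row does not reach is not made up. A row lasts 1/10 s, in which the tool goes at most 50 mm and 8.59 degrees, less where a joint would pass 70% of its speed; a pose out of reach is approached as far as the arm can. A call with a gripper value outside its range is refused whole. The fingers move at their own pace and stop on an object; "force" is the grip in N (left out, the last holds). Time passes only in rows, so rows that do not move let the fingers close, or fill a call up. It gives the time, the measured TCP pose, the force, the opening and the grip force at its end, in the units of the state.
- get_state(): the state, without advancing time (a new reading comes with each control period).
- read_camera(name): name is "scene" or "top" or "wrist"; returns a dict with "color" (384x512x3 uint8, red, green, blue), "z_map" (384x512 float32, m along the optical axis (not along the pixel's ray), 0 where there is no reading), "fx", "fy", "cx", "cy" (pixels), "distortion" ([k1, k2, p1, p2, k3] as OpenCV has them; the pictures are not rectified), "eye" and "attitude" of the camera in the world; the wrist camera has in their place "mount" (4x4, takes a point from camera to tool coordinates, whose origin is the TCP and whose axes are the flange's). Camera axes: x right, y up, looking along -z (the intrinsics and any distortion apply to the point x, -y, -z); pixel columns grow to the right and rows downward; lengths in m; the calibration is good to about 2 mm. A picture is of the moment at which its call begins: read the wrist's pose just before it.
- sign_off(): hands the job in; it is judged then, once.
The state is a dict: "time": time; "qpos": joint angles; "dq": joint speeds; "joint_efforts": joint torques, N m; "eef_pos": TCP position; "tcp_rot": TCP orientation; "contact_force": force on the tool from outside, world axes, zero at the start; "wrist_torque": the same for the moment, N m; "opening": opening from 0.0 (shut) to 1.0 (fully open); "finger_force": force on a finger pad.
Only numpy, scipy, OpenCV 4.12 (cv2) and the standard library are available. Lean on these libraries where they do the work, as an engineer would, in place of code of your own. Each camera call takes 0.05 s, during which the arm holds its last target. There are 200 camera calls.

## Working session

There is one attempt and no reset: what is moved stays moved. The work goes in short steps, Python scripts to look and compute and a tool call to move; the robot and the scene stay as the last step left them, time stands still between calls to the robot, and variables do not carry over. Pictures are saved under pics/ and viewed, at most 10 in all, crops included, and the job is handed in when it is done.

Besides the shell and the picture viewer there is one more tool, called after "Request:" in YAML: its name, and indented under it one key for each argument. step_arm: Moves the arm, as the interface text tells. Its arguments: {"type":"object","properties":{"commands":{"type":"array"},"force":{"type":"number"}},"required":["commands"]}

```bash
mkdir -p pics; cat > h.py <<'E'
from plant import *
import numpy as np, cv2, pickle
from scipy.spatial.transform import Rotation as R
def snap(name,tag):
    s=get_state(); c=read_camera(name)
    if name=="wrist":
        T=np.eye(4);T[:3,:3]=R.from_quat(s["tcp_rot"]).as_matrix();T[:3,3]=s["eef_pos"]
        c["T"]=T@np.array(c["mount"])
    else:
        T=np.eye(4);a=np.array(c["attitude"])
        T[:3,:3]=a if a.shape==(3,3) else R.from_quat(a).as_matrix()
        T[:3,3]=c["eye"];c["T"]=T
    pickle.dump(c,open(f"pics/{tag}.pkl","wb"))
    cv2.imwrite(f"pics/{tag}.png",c["color"][:,:,::-1]); return c
def load(tag): return pickle.load(open(f"pics/{tag}.pkl","rb"))
def cloud(c):
    v,u=np.mgrid[0:384,0:512].astype(float)
    K=np.array([[c["fx"],0,c["cx"]],[0,c["fy"],c["cy"]],[0,0,1.]])
    n=cv2.undistortPoints(np.stack([u.ravel(),v.ravel()],1)[:,None],K,np.array(c["distortion"],float))[:,0]
    z=c["z_map"].ravel(); P=np.stack([n[:,0]*z,-n[:,1]*z,-z],1)
    W=P@c["T"][:3,:3].T+c["T"][:3,3]; W[z==0]=np.nan
    return W.reshape(384,512,3)
def ray(c,u,v,z):
    K=np.array([[c["fx"],0,c["cx"]],[0,c["fy"],c["cy"]],[0,0,1.]])
    n=cv2.undistortPoints(np.array([[[u,v]]],float),K,np.array(c["distortion"],float))[0,0]
    d=c["T"][:3,:3]@np.array([n[0],-n[1],-1]);e=c["T"][:3,3]
    return e+d*(z-e[2])/d[2]
E
python3 - <<'E'
from h import *
a=snap("scene","s0");b=snap("top","t0");snap("wrist","w0")
print(a["eye"],b["eye"],a["fx"],b["fx"],get_state())
i=np.hstack([a["color"],b["color"]])[:,:,::-1]
cv2.imwrite("pics/top2.png",cv2.resize(b["color"][:,:,::-1],(800,600),interpolation=cv2.INTER_CUBIC))
cv2.imwrite("pics/sc2.png",cv2.resize(a["color"][:,:,::-1],(800,600),interpolation=cv2.INTER_CUBIC))
E
```

```text
[1.06829379 0.86003892 1.28606489] [ 0.35771716 -0.0203898   1.28219266] 479.02202992721715 427.3768311739722 {'time': 0.15, 'qpos': array([-1.32098114e+00,  2.87024692e-01,  1.57784896e+00,  1.06554407e-05,
        1.27858592e+00, -1.49960674e-01]), 'dq': array([-0.00013169, -0.0009066 , -0.00511377, -0.000827  , -0.00135923,
        0.00037047]), 'joint_efforts': array([-1.48642215e-03, -4.06605148e+01, -2.93140948e+01, -1.90766373e-04,
        3.97841010e-03,  1.16796224e-05]), 'eef_pos': array([ 0.26265078, -0.62127729,  0.24421875]), 'tcp_rot': array([ 9.80088715e-01,  1.98557899e-01, -4.14913590e-05, -9.32545497e-04]), 'contact_force': array([-0.10471715, -0.34554662, -0.19476252]), 'wrist_torque': array([0.05399666, 0.00330381, 0.03408811]), 'finger_force': 0.0, 'opening': 0.9994014503046349}
```

View pics/top2.png

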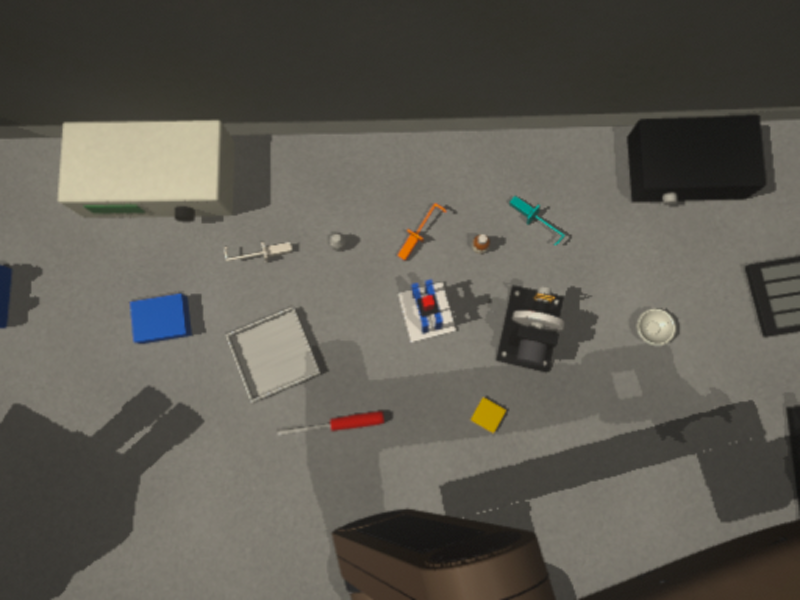

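View pics/sc2.png

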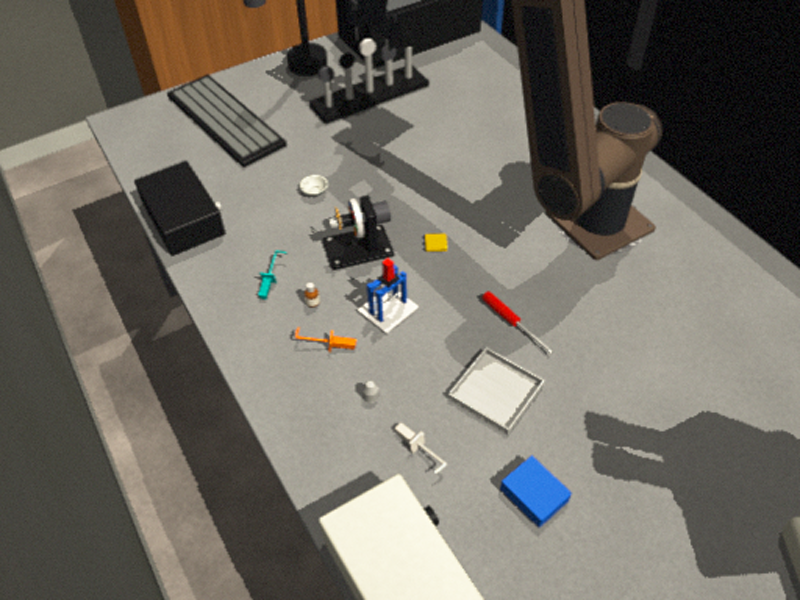

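The top view shows the stand with the red handle at (428,308), the unit at (533,325) with its shaft end and ring towards (545,295), the tray at (275,355), and look-alike picks in orange, turquoise and white. The scene view agrees with this.

```bash
cat > m.py <<'E'
from h import *
for t,nm in (("t0","top"),("s0","scene")):
    c=load(t);W=cloud(c);I=c["color"].astype(int);r,g,b=I[...,0],I[...,1],I[...,2];z=W[...,2]
    X,Y=W[...,0],W[...,1]
    near=lambda x,y,d:(np.hypot(X-x,Y-y)<d)
    if t=="t0":
        p=lambda u,v:W[int(v*.64),int(u*.64)]
        S=p(415,330);H=p(428,303);U=p(525,350);Tr=p(275,355)
        print("seed",S,H,U,Tr)
    def med(m,n): 
        q=W[m]; print(nm,n,m.sum(),np.round(np.nanmedian(q,0),4),np.round(np.nanpercentile(q,2,axis=0),3),np.round(np.nanpercentile(q,98,axis=0),3)) if m.sum() else 0; return q
    med((r>130)&(g<60)&near(H[0],H[1],.06)&(z>.145),"handle top")
    def rect(m,n):
        q=W[m][:,:2]; q=q[np.isfinite(q).all(1)].astype(np.float32); print(nm,n,len(q),cv2.minAreaRect(q))
    rect((b>110)&(r<90)&near(H[0],H[1],.08)&(z>.09)&(z<.112),"rails")
    rect(near(S[0],S[1],.09)&(z>.004)&(z<.02)&(r>150),"foot")
    rect(near(Tr[0],Tr[1],.12)&(z>.012)&(z<.03),"tray")
    rect(near(U[0],U[1],.12)&(z>.003)&(z<.03)&(r<70),"unitbase")
    med(near(U[0],U[1],.15)&(z>.12)&(r>120),"wheel-high")
    m=near(U[0],U[1],.15)&(z>.08)&(r>b+50)&(r>100);med(m,"brass")
E
python3 m.py
python3 - <<'E'
from h import *
a=load("t0")["color"];b=load("s0")["color"]
f=lambda i,y,x:cv2.resize(i[y:y+75,x:x+100],(800,600),interpolation=cv2.INTER_CUBIC)
i=np.vstack([cv2.resize(f(a,178,260),(720,300*720//400//1)) if 0 else cv2.resize(a[175:240,250:370],(720,300),interpolation=cv2.INTER_CUBIC),cv2.resize(b[120:200,195:387-0],(720,300),interpolation=cv2.INTER_CUBIC)])
cv2.imwrite("pics/z1.png",i[:,:,::-1])
E
```

```text
seed [ 0.54121575 -0.01274044  0.00903734] [ 0.56854808 -0.03580619  0.15507722] [ 0.48627677 -0.2047947   0.12337153] [ 4.98108274e-01  2.56958825e-01 -3.84172624e-04]
top handle top 39 [ 0.5709 -0.0386  0.1549] [ 0.563 -0.047  0.15 ] [ 0.579 -0.031  0.159]
top rails 120 ((0.5767324566841125, -0.03643432632088661), (0.08016102015972137, 0.03579901158809662), 14.00686264038086)
top foot 486 ((0.576816737651825, -0.03635229170322418), (0.09946850687265396, 0.09000467509031296), 13.498287200927734)
top tray 321 ((0.4997713267803192, 0.25850629806518555), (0.14167967438697815, 0.14290961623191833), 21.938810348510742)
top unitbase 569 ((0.4948852062225342, -0.2393721640110016), (0.1342979073524475, 0.20507577061653137), 75.98859405517578)
top wheel-high 166 [ 0.5428 -0.2309  0.1381] [ 0.53  -0.264  0.122] [ 0.583 -0.197  0.148]
top brass 41 [ 0.5809 -0.2424  0.1177] [ 0.576 -0.255  0.101] [ 0.586 -0.228  0.138]
scene handle top 23 [ 0.5756 -0.0308  0.1532] [ 0.568 -0.042  0.148] [ 0.584 -0.024  0.158]
scene rails 121 ((0.5800330638885498, -0.03381948918104172), (0.08032255619764328, 0.042175110429525375), 12.976943969726562)
scene foot 395 ((0.5498547554016113, -0.00014384090900421143), (0.14342378079891205, 0.16329416632652283), 83.5190200805664)
scene tray 317 ((0.5018640756607056, 0.2617109715938568), (0.1462932974100113, 0.14236488938331604), 22.67317771911621)
scene unitbase 565 ((0.5349059104919434, -0.23537397384643555), (0.13001702725887299, 0.1297493875026703), 74.4591293334961)
scene wheel-high 76 [ 0.5507 -0.2176  0.1358] [ 0.538 -0.257  0.122] [ 0.588 -0.191  0.148]
scene brass 26 [ 0.5835 -0.2303  0.1148] [ 0.556 -0.255  0.099] [ 0.589 -0.217  0.135]
```

View pics/z1.png

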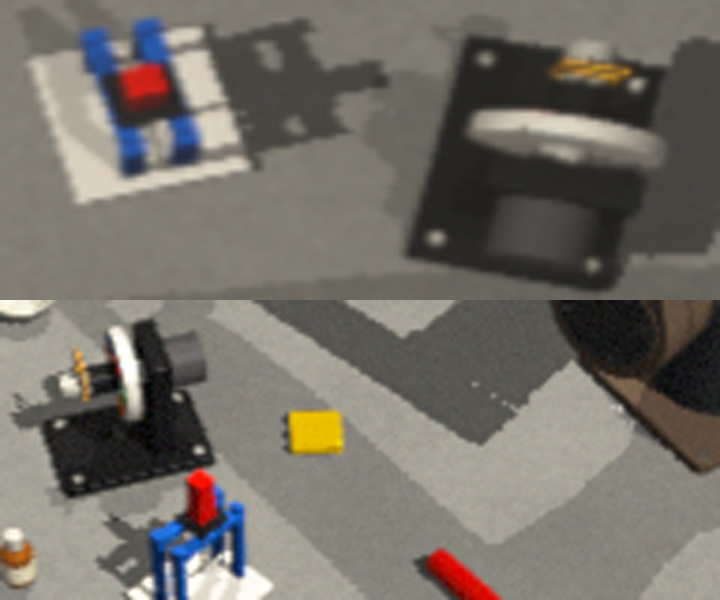

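The crops show the stand turned about +13.5°, with the pick's handle between its blue rails. The unit's shaft points away from the robot at a yaw of about -13°, with the orange-striped ring near its free end at (590,70) in the upper crop. Next I'll work out the wrist camera geometry for a close view.

```bash
cat >> h.py <<'E'
def to(target,yaw=None):
    s=get_state();M=R.from_quat(s["tcp_rot"]).as_matrix();d=np.array(target)-s["eef_pos"]
    y=np.degrees(np.arctan2(M[1,0],M[0,0]))
    print("pos",np.round(s["eef_pos"],4),"yaw",round(y,2),"tilt",np.round(M[2],4),"q1,6",np.round(s["qpos"][[0,5]],2))
    print("shift mm",np.round(M.T@d*1000,1),end=" ")
    if yaw is not None:
        print("spin",round((y-yaw+180)%360-180,2), "shift in the axes after the spin",end=" ")
        a=np.radians(yaw);N=np.array([[np.cos(a),np.sin(a),0],[np.sin(a),-np.cos(a),0],[0,0,-1]]).T
        print(np.round(N.T@d*1000,1))
    else: print()
E
python3 - <<'E'
from h import *
c=load("w0");print(np.round(c["mount"],3),c["fx"])
to([.50,-.13,.36],90)
E
```

```text
[[ 0.     0.954  0.301  0.077]
 [ 1.    -0.    -0.     0.001]
 [-0.     0.301 -0.954 -0.129]
 [ 0.     0.     0.     1.   ]] 338.8740468644966
pos [ 0.2627 -0.6213  0.2442] yaw 22.91 tilt [ 3.0e-04 -1.8e-03 -1.0e+00] q1,6 [-1.32 -0.15]
shift mm [ 409.9 -360.4 -115. ] spin -67.09 shift in the axes after the spin [ 491.3  237.3 -115.8]
```

Request:
step_arm:
  commands:
    - {"x": 34, "y": -30, "z": -12}
    - {"x": 34, "y": -30, "z": -12}
    - {"x": 34, "y": -30, "z": -12}
    - {"x": 34, "y": -30, "z": -12}
    - {"x": 34, "y": -30, "z": -12}
    - {"x": 34, "y": -30, "z": -12}
    - {"x": 34, "y": -30, "z": -12}
    - {"x": 34, "y": -30, "z": -12}
    - {"x": 34, "y": -30, "z": -12}
    - {"x": 34, "y": -30, "z": -7}

```text
invalid input
```

Request:
step_arm:
  commands:
    - {"x": 35, "y": -30}
    - {"x": 35, "y": -30}
    - {"spin": -8.4}
    - {"spin": -8.4}
    - {"spin": -8.4}
    - {"spin": -8.4}
    - {"spin": -8.4}
    - {"spin": -8.4}
    - {"spin": -8.4}
    - {"spin": -8.4}

```text
invalid input
```

```bash
python3 - <<'E'
from h import *
c=snap("wrist","w1");to([.5,-.13,.36])
cv2.imwrite("pics/w1b.png",cv2.resize(c["color"][:,:,::-1],(800,600),interpolation=cv2.INTER_CUBIC))
E
```

```text
pos [ 0.2627 -0.6214  0.2444] yaw 22.91 tilt [ 2.0e-04 -1.5e-03 -1.0e+00] q1,6 [-1.32 -0.15]
shift mm [ 409.9 -360.4 -114.9]
```

View pics/w1b.png

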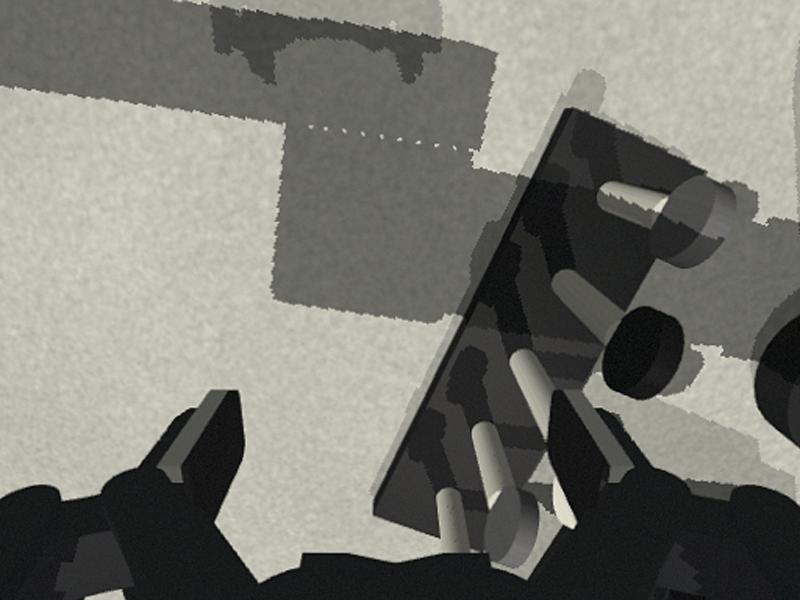

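The picture shows that the arm hasn't moved: the move calls were refused, so every row probably needs all of its keys. I'll send complete rows.

Request:
step_arm:
  commands:
    - {"gripper": -1, "x": 34, "y": -30, "z": -12, "spin": 0}
    - {"gripper": -1, "x": 34, "y": -30, "z": -12, "spin": 0}
    - {"gripper": -1, "x": 34, "y": -30, "z": -12, "spin": 0}
    - {"gripper": -1, "x": 34, "y": -30, "z": -12, "spin": 0}
    - {"gripper": -1, "x": 34, "y": -30, "z": -12, "spin": 0}
    - {"gripper": -1, "x": 34, "y": -30, "z": -12, "spin": 0}
    - {"gripper": -1, "x": 34, "y": -30, "z": -12, "spin": 0}
    - {"gripper": -1, "x": 34, "y": -30, "z": -12, "spin": 0}
    - {"gripper": -1, "x": 34, "y": -30, "z": -12, "spin": 0}
    - {"gripper": -1, "x": 34, "y": -30, "z": -7, "spin": 0}

```text
time: 1.2
eef_pos: [0.4598, -0.2114, 0.3616]
tcp_rot: [0.98, 0.198, 0.001, 0.001]
contact_force: [1.1, -0.5, 1.3]
opening: 1.001
finger_force: 0.0
```

Request:
step_arm:
  commands:
    - {"gripper": -1, "x": 35, "y": -30, "z": 0, "spin": 0}
    - {"gripper": -1, "x": 35, "y": -30, "z": 0, "spin": 0}
    - {"gripper": -1, "x": 0, "y": 0, "z": 0, "spin": -8.4}
    - {"gripper": -1, "x": 0, "y": 0, "z": 0, "spin": -8.4}
    - {"gripper": -1, "x": 0, "y": 0, "z": 0, "spin": -8.4}
    - {"gripper": -1, "x": 0, "y": 0, "z": 0, "spin": -8.4}
    - {"gripper": -1, "x": 0, "y": 0, "z": 0, "spin": -8.4}
    - {"gripper": -1, "x": 0, "y": 0, "z": 0, "spin": -8.4}
    - {"gripper": -1, "x": 0, "y": 0, "z": 0, "spin": -8.4}
    - {"gripper": -1, "x": 0, "y": 0, "z": 0, "spin": -8.4}

```text
time: 2.2
eef_pos: [0.5002, -0.1304, 0.3601]
tcp_rot: [0.704, 0.71, -0.0, -0.0]
contact_force: [-0.4, -0.1, 0.5]
opening: 0.997
finger_force: 0.0
```

```bash
python3 - <<'E'
from h import *
c=snap("wrist","w1");to([.5,-.13,.36])
cv2.imwrite("pics/w1b.png",cv2.resize(c["color"][:,:,::-1],(800,600),interpolation=cv2.INTER_CUBIC))
E
```

```text
pos [ 0.5002 -0.1305  0.3601] yaw 90.68 tilt [ 2.e-04 -4.e-04 -1.e+00] q1,6 [-0.45 -0.46]
shift mm [ 0.5 -0.1  0.1]
```

View pics/w1b.png

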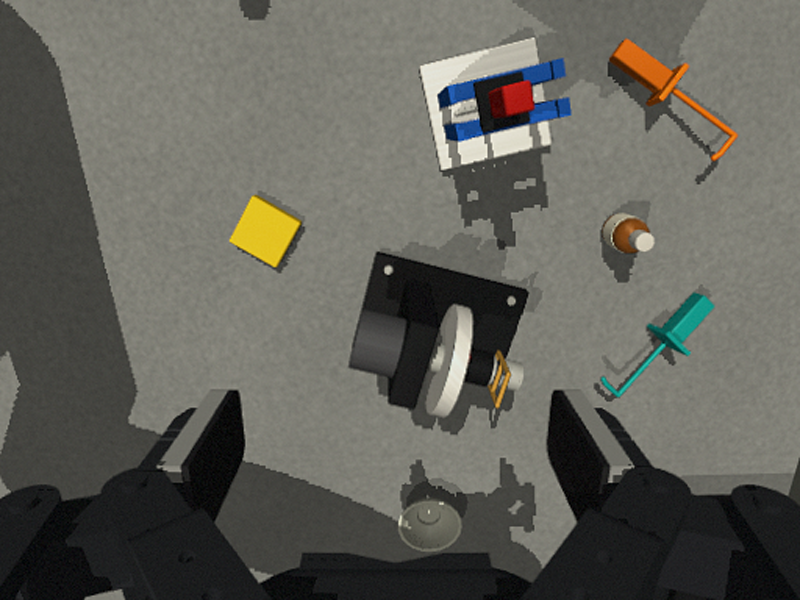

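The wrist view shows the pick at (512,98) with its toe towards the robot at (468,107). The ring stands upright on the shaft at (500,378), and the shaft's free end is at (517,375).

```bash
python3 - <<'E'
from h import *
c=load("w1");W=cloud(c);I=c["color"].astype(int);r,g,b=I[...,0],I[...,1],I[...,2];z=W[...,2]
def rep(m,n,box=False):
    q=W[m];q=q[np.isfinite(q).all(1)];print(n,len(q),np.round(np.median(q,0),4),np.round(np.percentile(q,3,axis=0),4),np.round(np.percentile(q,97,axis=0),4))
    if box:print("  ",cv2.minAreaRect(q[:,:2].astype(np.float32)))
    return q
reg=np.zeros(z.shape,bool);reg[30:115,265:375]=1
rep(reg&(r>140)&(g<50)&(z>.15),"handletop",1)
rep(reg&(b>120)&(r<90)&(z>.095),"rails",1)
rep(reg&(r<60)&(b<60)&(z>.095)&(z<.115),"flange",1)
rep(reg&(r>150)&(b>140)&(z<.03)&(z>.003),"foot",1)
reg[:]=0;reg[215:275,300:345]=1
q=rep(reg&(r>b+60)&(r>120)&(z>.08),"brass",1)
d=q[:,:2]-np.median(q[:,:2],0);u,s,v=np.linalg.svd(d,full_matrices=0);print("ring dir",np.degrees(np.arctan2(v[0,1],v[0,0])))
t=q[q[:,2]>.128];print("bar",len(t),t.mean(0),t.min(0),t.max(0))
reg[:]=0;reg[215:265,322:340]=1
s=rep(reg&(abs(r-b)<25)&(r>90)&(z>.09),"shaftend")
reg[:]=0;reg[190:275,270:306]=1
w=rep(reg&(abs(r-b)<30)&(r>120)&(z>.11),"wheel",1)
reg[:]=0;reg[155:270,215:345]=1
rep(reg&(r<60)&(z>.002)&(z<.03),"base",1)
E
```

```text
handletop 319 [ 0.5722 -0.0356  0.1553] [ 0.5644 -0.0437  0.1538] [ 0.58   -0.0276  0.1568]
   ((0.572349488735199, -0.035512637346982956), (0.016429370269179344, 0.01640903577208519), 14.427152633666992)
rails 908 [ 0.5946 -0.0335  0.1011] [ 0.5382 -0.0582  0.099 ] [ 0.6172 -0.0108  0.1066]
   ((0.5778589844703674, -0.03487898409366608), (0.08009076118469238, 0.037555839866399765), 14.03139877319336)
flange 593 [ 0.5652 -0.0383  0.1053] [ 0.5538 -0.0538  0.1011] [ 0.5906 -0.0188  0.107 ]
   ((0.5742389559745789, -0.035710640251636505), (0.07339668273925781, 0.0343460738658905), 14.629096031188965)
foot 2539 [ 0.5677 -0.0261  0.0103] [ 0.5261 -0.0802  0.0086] [0.6267 0.0095 0.012 ]
   ((0.5775240063667297, -0.03430445119738579), (0.09932368248701096, 0.0892397090792656), 13.8005952835083)
brass 161 [ 0.5814 -0.2387  0.1223] [ 0.5769 -0.2535  0.0961] [ 0.5853 -0.2265  0.1354]
   ((0.5752161145210266, -0.22942376136779785), (0.02111278660595417, 0.04794201999902725), 28.38982391357422)
ring dir -101.23892757308984
bar 76 [ 0.58084438 -0.23933351  0.13380572] [ 0.55453194 -0.2550447   0.12957324] [ 0.58579285 -0.21335493  0.13632573]
shaftend 161 [ 0.596  -0.2395  0.1098] [ 0.5902 -0.2513  0.0996] [ 0.6016 -0.2327  0.1128]
wheel 758 [ 0.5446 -0.2213  0.1392] [ 0.5314 -0.2579  0.1112] [ 0.5553 -0.1906  0.1458]
   ((0.540693998336792, -0.22541622817516327), (0.07627525925636292, 0.020323950797319412), 73.3768081665039)
base 3047 [ 0.5582 -0.2054  0.0124] [ 0.4787 -0.2566  0.0089] [ 0.6173 -0.1728  0.0145]
   ((0.5510624647140503, -0.19862645864486694), (0.10611599683761597, 0.14949965476989746), 75.02174377441406)
```

```bash
python3 - <<'E'
from h import *
to([.5722,-.0356,.130],104)
E
```

```text
pos [ 0.5002 -0.1305  0.3601] yaw 90.68 tilt [ 2.e-04 -4.e-04 -1.e+00] q1,6 [-0.45 -0.46]
shift mm [ 94.   73.2 230.1] spin -13.32 shift in the axes after the spin [ 74.6  92.9 230.1]
```

Request:
step_arm:
  commands:
    - {"gripper": -1, "x": 0, "y": 0, "z": 0, "spin": -6.6}
    - {"gripper": -1, "x": 0, "y": 0, "z": 0, "spin": -6.7}
    - {"gripper": -1, "x": 25, "y": 31, "z": 20, "spin": 0}
    - {"gripper": -1, "x": 25, "y": 31, "z": 20, "spin": 0}
    - {"gripper": -1, "x": 24.6, "y": 30.9, "z": 20, "spin": 0}
    - {"gripper": -1, "x": 0, "y": 0, "z": 45, "spin": 0}
    - {"gripper": -1, "x": 0, "y": 0, "z": 45, "spin": 0}
    - {"gripper": -1, "x": 0, "y": 0, "z": 40, "spin": 0}
    - {"gripper": -1, "x": 0, "y": 0, "z": 30, "spin": 0}
    - {"gripper": -1, "x": 0, "y": 0, "z": 10, "spin": 0}

```text
time: 3.25
eef_pos: [0.5706, -0.0357, 0.1258]
tcp_rot: [0.621, 0.784, -0.002, -0.004]
contact_force: [1.0, 0.5, 0.2]
opening: 1.005
finger_force: 0.0
```

Request:
step_arm:
  commands:
    - {"gripper": 1, "x": 0, "y": 0, "z": 0, "spin": 0}
    - {"gripper": 1, "x": 0, "y": 0, "z": 0, "spin": 0}
    - {"gripper": 1, "x": 0, "y": 0, "z": 0, "spin": 0}
    - {"gripper": 1, "x": 0, "y": 0, "z": 0, "spin": 0}
    - {"gripper": 1, "x": 0, "y": 0, "z": 0, "spin": 0}
    - {"gripper": 1, "x": 0, "y": 0, "z": 0, "spin": 0}
    - {"gripper": 1, "x": 0, "y": 0, "z": 0, "spin": 0}
    - {"gripper": 1, "x": 0, "y": 0, "z": 0, "spin": 0}
    - {"gripper": 1, "x": 0, "y": 0, "z": 0, "spin": 0}
    - {"gripper": 1, "x": 0, "y": 0, "z": 0, "spin": 0}
  force: 80

```text
time: 4.25
eef_pos: [0.5745, -0.0367, 0.1322]
tcp_rot: [0.62, 0.785, 0.001, 0.001]
contact_force: [-1.0, -0.0, 5.4]
opening: 0.201
finger_force: 78.7
```

Request:
step_arm:
  commands:
    - {"gripper": 1, "x": 0, "y": 0, "z": -5, "spin": 0}
    - {"gripper": 1, "x": 0, "y": 0, "z": -10, "spin": 0}
    - {"gripper": 1, "x": 0, "y": 0, "z": -15, "spin": 0}
    - {"gripper": 1, "x": 0, "y": 0, "z": -20, "spin": 0}
    - {"gripper": 1, "x": 0, "y": 0, "z": -20, "spin": 0}
    - {"gripper": 1, "x": 0, "y": 0, "z": -20, "spin": 0}
    - {"gripper": 1, "x": 0, "y": 0, "z": -20, "spin": 0}
    - {"gripper": 1, "x": 0, "y": 0, "z": -20, "spin": 0}
    - {"gripper": 1, "x": 0, "y": 0, "z": -10, "spin": 0}
    - {"gripper": 1, "x": 0, "y": 0, "z": 0, "spin": 0}

```text
time: 5.25
eef_pos: [0.5742, -0.0366, 0.273]
tcp_rot: [0.62, 0.785, 0.001, 0.002]
contact_force: [-0.2, 0.4, -0.8]
opening: 0.196
finger_force: 77.9
```

```bash
python3 - <<'E'
from h import *
print(get_state()["contact_force"],get_state()["opening"]);to([.63,-.252,.27],76)
c=snap("wrist","w2")
cv2.imwrite("pics/w2b.png",cv2.resize(c["color"][:,:,::-1],(800,600),interpolation=cv2.INTER_CUBIC))
E
```

```text
[-0.17165266  0.41043906 -0.78912048] 0.19627370441579386
pos [ 0.5742 -0.0366  0.273 ] yaw 103.41 tilt [-0.002  0.004 -1.   ] q1,6 [-0.24 -0.47]
shift mm [-222.4    4.3    3.4] spin 27.41 shift in the axes after the spin [-195.5  106.2    3. ]
```

View pics/w2b.png

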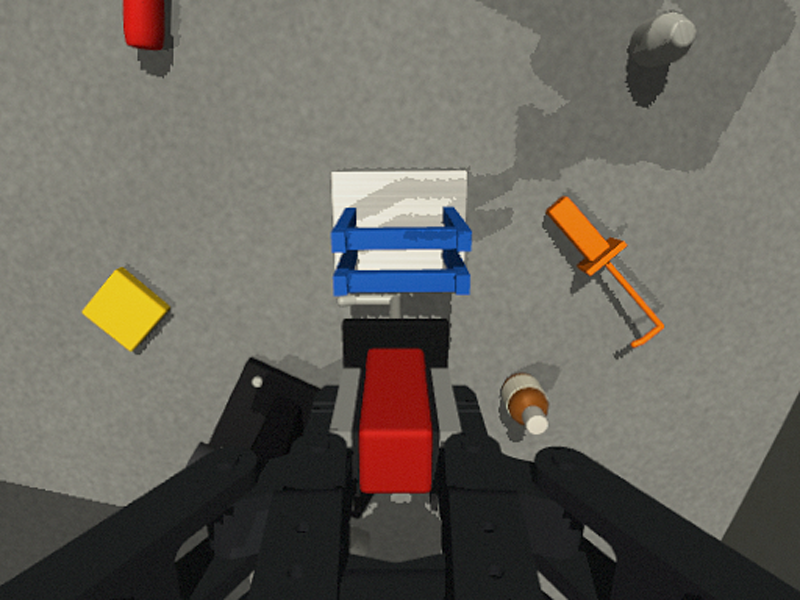

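The pick hangs cleanly in the gripper. Its shank is at (395,305), and the toe points left to about (340,299). I'll measure the toe relative to the tool.

```bash
python3 - <<'E'
from h import *
c=load("w2");W=cloud(c);s=get_state();M=R.from_quat(s["tcp_rot"]).as_matrix()
L=(W-s["eef_pos"])@M  # tool coords
for rect,n in (((188,197,212,258),"toe"),((190,203,245,262),"shank"),((208,232,220,288),"flange"),((225,270,240,272),"handleface"),((278,310,236,272),"handletop"),((145,155,225,290),"rail1"),((172,184,225,290),"rail2")):
    q=L[rect[0]:rect[1],rect[2]:rect[3]].reshape(-1,3);I=c["color"][rect[0]:rect[1],rect[2]:rect[3]].reshape(-1,3).astype(int)
    k=np.isfinite(q).all(1)
    if n in("toe","shank"): k&=(q[:,2]<.125)
    if n=="flange":k&=I.max(1)<60
    if n[:4]=="rail":k&=(I[:,2]>I[:,0]+60)
    q=q[k]*1000
    if len(q): print(n,len(q),np.round(np.median(q,0),1),np.round(np.percentile(q,3,axis=0),1),np.round(np.percentile(q,97,axis=0),1))
    if n in("toe","rail1","rail2") and len(q)>5: print("  slope deg y->x, y->z",[np.degrees(np.polyfit(q[:,1],q[:,j],1)[0]) for j in(0,2)])
E
```

```text
toe 281 [  1.5 -11.4  97.7] [ -1.8 -24.6  85.7] [ 3.   1.4 99.5]
  slope deg y->x, y->z [np.float64(2.4208622938717315), np.float64(-8.953333933846169)]
shank 120 [ 2.3 -0.7 87.6] [-1.2 -5.  72.1] [ 3.1  2.6 98.5]
flange 1282 [11.8  0.4 25. ] [  4.6 -15.4  23.9] [16.6 16.4 26.1]
handleface 1435 [ 9.5  1.4 -2.4] [  8.8  -4.9 -19.3] [10.   7.9 19.6]
handletop 1142 [  2.1   0.3 -24.9] [ -4.3  -5.7 -25.9] [  8.5   6.6 -23.8]
rail1 602 [ 16.6   5.4 170.9] [ 12.9 -23.4 169.5] [ 19.7  32.5 177.6]
  slope deg y->x, y->z [np.float64(0.5402290360762532), np.float64(-0.6453279163725616)]
rail2 719 [ -9.5   4.7 171. ] [-14.5 -24.  169.6] [ -6.3  33.3 177.5]
  slope deg y->x, y->z [np.float64(0.22233120927107278), np.float64(-0.31230533451775894)]
```

Request:
step_arm:
  commands:
    - {"gripper": 1, "x": 0, "y": 0, "z": 0, "spin": 7}
    - {"gripper": 1, "x": 0, "y": 0, "z": 0, "spin": 7}
    - {"gripper": 1, "x": 0, "y": 0, "z": 0, "spin": 7}
    - {"gripper": 1, "x": 0, "y": 0, "z": 0, "spin": 6.4}
    - {"gripper": 1, "x": 0, "y": 26, "z": 0, "spin": 0}
    - {"gripper": 1, "x": -40, "y": 20, "z": 0, "spin": 0}
    - {"gripper": 1, "x": -40, "y": 20, "z": 0, "spin": 0}
    - {"gripper": 1, "x": -40, "y": 20, "z": 0, "spin": 0}
    - {"gripper": 1, "x": -40, "y": 20, "z": 0, "spin": 0}
    - {"gripper": 1, "x": -35, "y": 0, "z": 0, "spin": 0}

```text
time: 6.3
eef_pos: [0.6292, -0.2535, 0.2677]
tcp_rot: [0.788, 0.615, -0.001, -0.001]
contact_force: [-0.6, -0.1, -1.1]
opening: 0.2
finger_force: 78.3
```

Request:
step_arm:
  commands:
    - {"gripper": 1, "x": 0, "y": 0, "z": 10, "spin": 0}
    - {"gripper": 1, "x": 0, "y": 0, "z": 10, "spin": 0}
    - {"gripper": 1, "x": 0, "y": 0, "z": 10, "spin": 0}
    - {"gripper": 1, "x": 0, "y": 0, "z": 10, "spin": 0}
    - {"gripper": 1, "x": 0, "y": 0, "z": 7, "spin": 0}
    - {"gripper": 1, "x": 0, "y": 0, "z": 3, "spin": 0}
    - {"gripper": 1, "x": 0, "y": 0, "z": 0, "spin": 0}
    - {"gripper": 1, "x": 0, "y": 0, "z": 0, "spin": 0}
    - {"gripper": 1, "x": 0, "y": 0, "z": 0, "spin": 0}
    - {"gripper": 1, "x": 0, "y": 0, "z": 0, "spin": 0}

```text
time: 7.3
eef_pos: [0.6293, -0.2515, 0.2211]
tcp_rot: [0.788, 0.616, 0.0, 0.001]
contact_force: [-0.2, 0.2, -0.1]
opening: 0.197
finger_force: 78.3
```

```bash
python3 - <<'E'
from h import *
to([.593,-.242,.2205],76)
c=snap("wrist","w3")
cv2.imwrite("pics/w3b.png",cv2.resize(c["color"][130:322,110:366,::-1],(800,600),interpolation=cv2.INTER_CUBIC))
E
```

```text
pos [ 0.6293 -0.2515  0.2211] yaw 76.0 tilt [-3.0e-04  1.2e-03 -1.0e+00] q1,6 [-0.53 -0.29]
shift mm [  0.4 -37.5   0.5] spin 0.0 shift in the axes after the spin [  0.4 -37.5   0.6]
```

View pics/w3b.png

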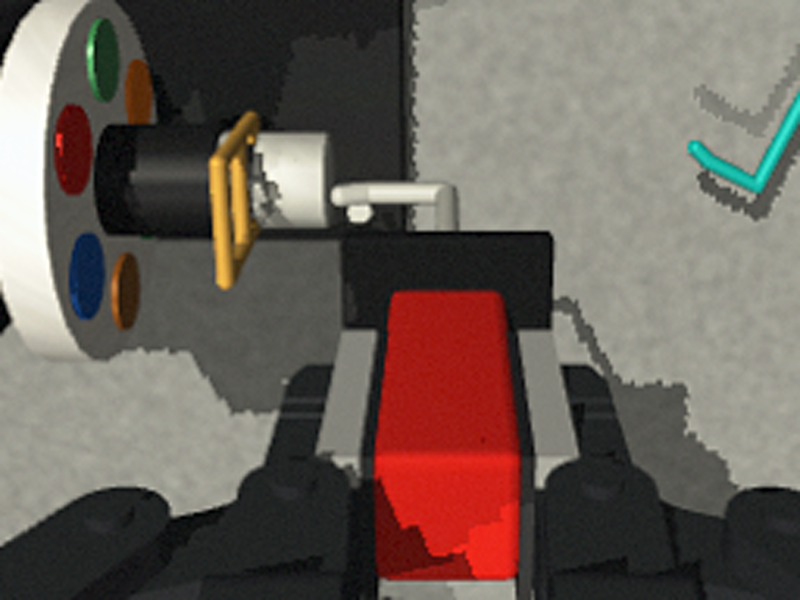

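The close view has the toe at (335–455,195), level with the shaft, and the ring ahead of it at (235,200). The shaft runs parallel to the toe. Next: the ring in tool coordinates.

```bash
python3 - <<'E'
from h import *
c=load("w3");W=cloud(c);s=get_state();M=R.from_quat(s["tcp_rot"]).as_matrix()
L=(W-s["eef_pos"])@M*1000;I=c["color"].astype(int)
v,u=np.mgrid[0:384,0:512]
def rep(m,n):
    q=L[m&np.isfinite(L).all(2)];print(n,len(q),np.round(np.median(q,0),1),np.round(np.percentile(q,3,axis=0),1),np.round(np.percentile(q,97,axis=0),1));return q
br=(I[...,0]>I[...,2]+50)&(I[...,0]>90)&(u>175)&(u<195)&(v>160)&(v<225)
q=rep(br,"brass");rep(br&(L[...,2]<92),"bar")
def box(x0,x1,y0,y1):return (u>110+x0*.32)&(u<110+x1*.32)&(v>130+y0*.32)&(v<130+y1*.32)
sh=rep(box(265,325,135,225)&(I.min(2)>90),"shaft");co=rep(box(110,205,130,230),"collar")
rep(box(340,450,185,205)&(L[...,2]<115),"toe")
A=np.c_[co[:,1:2]*0+1,co[:,1:2]];
print([np.degrees(np.polyfit(co[:,1],co[:,0],1)[0])])
for n,q in(("shaft",sh),("collar",co)):
    t=q[q[:,2]<np.percentile(q[:,2],15)];print(n,"top line",np.median(t,0))
E
```

```text
brass 483 [ -0.2 -48.9  88.8] [-14.4 -50.9  85.7] [ 13.6 -47.4 122.8]
bar 249 [ -0.8 -48.9  86.9] [-15.1 -50.8  85.4] [ 13.3 -47.4  88.7]
shaft 516 [  1.7 -35.9 110.2] [-10.  -42.5 108.1] [  9.3 -29.4 117.4]
collar 960 [  2.1 -67.9 108. ] [-10.5 -78.5 105.7] [ 11.3 -57.6 115.8]
toe 207 [  1.3 -11.8  99.3] [ -1.6 -23.1  90.7] [  3.3  -0.4 101.2]
[np.float64(0.5722000172090006)]
shaft top line [ -1.34703243 -36.27769529 108.46243876]
collar top line [ -1.64980625 -68.64161594 106.12460551]
```

Request:
step_arm:
  commands:
    - {"gripper": 1, "x": -1, "y": 0, "z": -0.7, "spin": 0}
    - {"gripper": 1, "x": 0, "y": -6, "z": 0, "spin": 0}
    - {"gripper": 1, "x": 0, "y": -6, "z": 0, "spin": 0}
    - {"gripper": 1, "x": 0, "y": -6, "z": 0, "spin": 0}
    - {"gripper": 1, "x": 0, "y": -5, "z": 0, "spin": 0}
    - {"gripper": 1, "x": 0, "y": -5, "z": 0, "spin": 0}
    - {"gripper": 1, "x": 0, "y": -5, "z": 0, "spin": 0}
    - {"gripper": 1, "x": 0, "y": -4, "z": 0, "spin": 0}
    - {"gripper": 1, "x": 0, "y": 0, "z": 0, "spin": 0}
    - {"gripper": 1, "x": 0, "y": 0, "z": 0, "spin": 0}

```text
time: 8.35
eef_pos: [0.5929, -0.2433, 0.2211]
tcp_rot: [0.788, 0.616, 0.0, 0.0]
contact_force: [-0.0, 0.8, -0.1]
opening: 0.202
finger_force: 78.3
```

```bash
python3 - <<'E'
from h import *
to([.593,-.242,.2205],76)
c=snap("wrist","w4")
cv2.imwrite("pics/w4b.png",cv2.resize(c["color"][130:226,190:318,::-1],(640,480),interpolation=cv2.INTER_CUBIC))
E
```

```text
pos [ 0.5929 -0.2433  0.2211] yaw 76.0 tilt [-1.e-04  3.e-04 -1.e+00] q1,6 [-0.55 -0.3 ]
shift mm [ 1.3 -0.3  0.6] spin 0.0 shift in the axes after the spin [ 1.3 -0.3  0.6]
```

View pics/w4b.png

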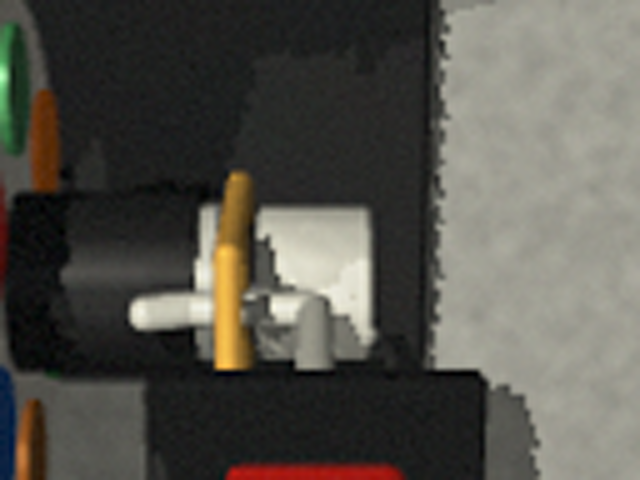

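The toe (130–310,310) passes through the eye under the bar, with no contact force. Now I'll pry straight up slowly.

Request:
step_arm:
  commands:
    - {"gripper": 1, "x": 0, "y": 0, "z": -2.5, "spin": 0}
    - {"gripper": 1, "x": 0, "y": 0, "z": -2.5, "spin": 0}
    - {"gripper": 1, "x": 0, "y": 0, "z": -2, "spin": 0}
    - {"gripper": 1, "x": 0, "y": 0, "z": -2, "spin": 0}
    - {"gripper": 1, "x": 0, "y": 0, "z": -2, "spin": 0}
    - {"gripper": 1, "x": 0, "y": 0, "z": -2, "spin": 0}
    - {"gripper": 1, "x": 0, "y": 0, "z": -2, "spin": 0}
    - {"gripper": 1, "x": 0, "y": 0, "z": -2, "spin": 0}
    - {"gripper": 1, "x": 0, "y": 0, "z": -2, "spin": 0}
    - {"gripper": 1, "x": 0, "y": 0, "z": -2, "spin": 0}
  force: 100

```text
time: 9.4
eef_pos: [0.5924, -0.2429, 0.2409]
tcp_rot: [0.788, 0.616, -0.0, -0.001]
contact_force: [-0.7, 0.0, -5.3]
opening: 0.197
finger_force: 98.7
```

Request:
step_arm:
  commands:
    - {"gripper": 1, "x": 0, "y": 0, "z": -4, "spin": 0}
    - {"gripper": 1, "x": 0, "y": 0, "z": -4, "spin": 0}
    - {"gripper": 1, "x": 0, "y": 0, "z": -4, "spin": 0}
    - {"gripper": 1, "x": 0, "y": 0, "z": -4, "spin": 0}
    - {"gripper": 1, "x": 0, "y": 0, "z": -4, "spin": 0}
    - {"gripper": 1, "x": 0, "y": 0, "z": -4, "spin": 0}
    - {"gripper": 1, "x": 0, "y": 0, "z": -4, "spin": 0}
    - {"gripper": 1, "x": 0, "y": 0, "z": -4, "spin": 0}
    - {"gripper": 1, "x": 0, "y": 0, "z": -2, "spin": 0}
    - {"gripper": 1, "x": 0, "y": 0, "z": 0, "spin": 0}

```text
time: 10.4
eef_pos: [0.5931, -0.2434, 0.2765]
tcp_rot: [0.788, 0.616, 0.0, 0.0]
contact_force: [0.6, 0.2, -1.0]
opening: 0.199
finger_force: 99.4
```

```bash
python3 - <<'E'
from h import *
to([.4998,.2585,.28],76)
c=snap("wrist","w5")
cv2.imwrite("pics/w5b.png",cv2.resize(c["color"][130:226,190:318,::-1],(640,480),interpolation=cv2.INTER_CUBIC))
E
```

```text
pos [ 0.5931 -0.2434  0.2765] yaw 76.01 tilt [-2.e-04  7.e-04 -1.e+00] q1,6 [-0.55 -0.3 ]
shift mm [ 464.5 -211.9   -3.8] spin 0.01 shift in the axes after the spin [ 464.4 -211.9   -3.5]
```

View pics/w5b.png

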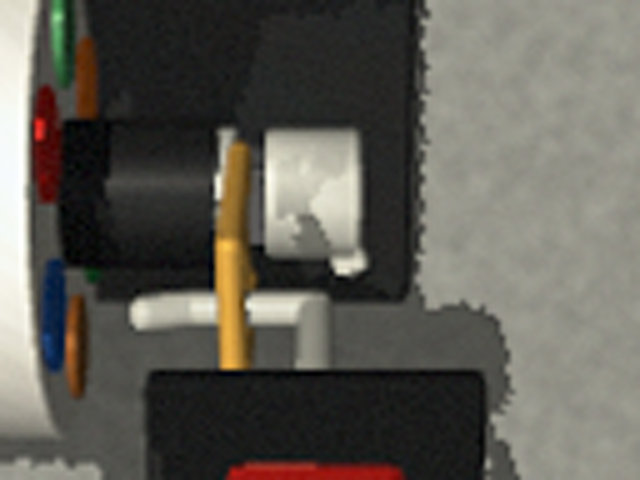

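The ring hangs on the toe at (235,300), clear of the shaft. I'll lift further and carry it gently to the tray.

Request:
step_arm:
  commands:
    - {"gripper": 1, "x": 0, "y": 0, "z": -5, "spin": 0}
    - {"gripper": 1, "x": 0, "y": 0, "z": -10, "spin": 0}
    - {"gripper": 1, "x": 0, "y": 0, "z": -10, "spin": 0}
    - {"gripper": 1, "x": 0, "y": 0, "z": -10, "spin": 0}
    - {"gripper": 1, "x": 0, "y": 0, "z": -5, "spin": 0}
    - {"gripper": 1, "x": 8, "y": -3.4, "z": 0, "spin": 0}
    - {"gripper": 1, "x": 14, "y": -6, "z": 0, "spin": 0}
    - {"gripper": 1, "x": 20, "y": -8.6, "z": 0, "spin": 0}
    - {"gripper": 1, "x": 26, "y": -11.2, "z": 0, "spin": 0}
    - {"gripper": 1, "x": 26, "y": -11.2, "z": 0, "spin": 0}

```text
time: 11.45
eef_pos: [0.5755, -0.1396, 0.3153]
tcp_rot: [0.788, 0.616, -0.0, -0.001]
contact_force: [1.1, -0.4, -1.0]
opening: 0.198
finger_force: 99.4
```

Request:
step_arm:
  commands:
    - {"gripper": 1, "x": 26, "y": -11.2, "z": 0, "spin": 0}
    - {"gripper": 1, "x": 26, "y": -11.2, "z": 0, "spin": 0}
    - {"gripper": 1, "x": 26, "y": -11.2, "z": 0, "spin": 0}
    - {"gripper": 1, "x": 26, "y": -11.2, "z": 0, "spin": 0}
    - {"gripper": 1, "x": 26, "y": -11.2, "z": 0, "spin": 0}
    - {"gripper": 1, "x": 26, "y": -11.2, "z": 0, "spin": 0}
    - {"gripper": 1, "x": 26, "y": -11.2, "z": 0, "spin": 0}
    - {"gripper": 1, "x": 26, "y": -11.2, "z": 0, "spin": 0}
    - {"gripper": 1, "x": 26, "y": -11.2, "z": 0, "spin": 0}
    - {"gripper": 1, "x": 26, "y": -11.2, "z": 0, "spin": 0}

```text
time: 12.45
eef_pos: [0.5288, 0.1396, 0.3155]
tcp_rot: [0.788, 0.616, -0.0, -0.0]
contact_force: [-0.1, -0.0, -1.7]
opening: 0.197
finger_force: 99.4
```

Request:
step_arm:
  commands:
    - {"gripper": 1, "x": 26, "y": -11.2, "z": 0, "spin": 0}
    - {"gripper": 1, "x": 26, "y": -11.2, "z": 0, "spin": 0}
    - {"gripper": 1, "x": 26, "y": -11.2, "z": 0, "spin": 0}
    - {"gripper": 1, "x": 18, "y": -7.8, "z": 0, "spin": 0}
    - {"gripper": 1, "x": 10, "y": -4.3, "z": 0, "spin": 0}
    - {"gripper": 1, "x": 4, "y": -1.8, "z": 0, "spin": 0}
    - {"gripper": 1, "x": 0, "y": 0, "z": 0, "spin": 0}
    - {"gripper": 1, "x": 0, "y": 0, "z": 0, "spin": 0}
    - {"gripper": 1, "x": 0, "y": 0, "z": 0, "spin": 0}
    - {"gripper": 1, "x": 0, "y": 0, "z": 0, "spin": 0}

```text
time: 13.45
eef_pos: [0.5114, 0.2545, 0.316]
tcp_rot: [0.788, 0.615, -0.0, 0.0]
contact_force: [0.3, -0.3, -1.2]
opening: 0.196
finger_force: 99.4
```

```bash
cat > lk.py <<'E'
from h import *
import sys
def go(tag):
    s=get_state();M=R.from_quat(s["tcp_rot"]).as_matrix()
    c=snap("wrist",tag);W=cloud(c);L=(W-s["eef_pos"])@M*1000;I=c["color"].astype(int);v,u=np.mgrid[0:384,0:512]
    br=(I[...,0]>I[...,2]+50)&(I[...,0]>90)&(I[...,1]>.55*I[...,0])&np.isfinite(L).all(2)&(np.hypot(L[...,0],L[...,1])<70)
    q=L[br];w=W[br]
    if len(q):print("brass",len(q),np.round(np.median(q,0),1),np.round(np.percentile(q,[3,97],axis=0),1).tolist(),"world",np.round(np.percentile(w,[3,50,97],axis=0),3).tolist())
    f=L[(W[...,2]<.012)&(np.abs(W[...,0]-.4998)<.055)&(np.abs(W[...,1]-.2585)<.055)]
    if len(f):print("tray floor tool z",np.round(np.median(f[:,2]),1))
    m=(W[...,2]>.014)&(W[...,2]<.026)&(np.hypot(W[...,0]-.5,W[...,1]-.2585)<.11)
    if m.sum()>50:print("tray rim",m.sum(),cv2.minAreaRect(W[m][:,:2].astype(np.float32)))
    return c
if __name__=="__main__":
    to([.5114,.2555,.32],76);c=go(sys.argv[1])
    cv2.imwrite(f"pics/{sys.argv[1]}b.png",cv2.resize(c["color"][70:262,110:366,::-1],(640,480),interpolation=cv2.INTER_CUBIC))
E
python3 lk.py w6
```

```text
pos [0.5114 0.2545 0.316 ] yaw 75.93 tilt [-1.e-04  1.e-04 -1.e+00] q1,6 [0.28 0.53]
shift mm [ 0.9 -0.3 -4. ] spin -0.07 shift in the axes after the spin [ 0.9 -0.3 -4. ]
brass 228 [  7.7 -11.7  96.3] [[-6.7, -13.7, 93.7], [16.9, -10.2, 132.9]] world [[0.498, 0.25, 0.183], [0.502, 0.265, 0.22], [0.505, 0.274, 0.222]]
tray floor tool z 311.6
tray rim 1416 ((0.4995986819267273, 0.2604236602783203), (0.14054909348487854, 0.14069189131259918), 22.142547607421875)
```

Request:
step_arm:
  commands:
    - {"gripper": 1, "x": 0, "y": 0, "z": 10, "spin": 0}
    - {"gripper": 1, "x": 0, "y": 0, "z": 20, "spin": 0}
    - {"gripper": 1, "x": 0, "y": 0, "z": 25, "spin": 0}
    - {"gripper": 1, "x": 0, "y": 0, "z": 25, "spin": 0}
    - {"gripper": 1, "x": 0, "y": 0, "z": 25, "spin": 0}
    - {"gripper": 1, "x": 0, "y": 0, "z": 20, "spin": 0}
    - {"gripper": 1, "x": 0, "y": 0, "z": 15, "spin": 0}
    - {"gripper": 1, "x": 0, "y": 0, "z": 10, "spin": 0}
    - {"gripper": 1, "x": 0, "y": 0, "z": 6, "spin": 0}
    - {"gripper": 1, "x": 0, "y": 0, "z": 5, "spin": 0}

```text
time: 14.5
eef_pos: [0.5116, 0.2554, 0.1552]
tcp_rot: [0.788, 0.616, 0.0, 0.0]
contact_force: [-0.4, 0.8, -0.9]
opening: 0.196
finger_force: 99.5
```

Request:
step_arm:
  commands:
    - {"gripper": 1, "x": 0, "y": 0, "z": 4, "spin": 0}
    - {"gripper": 1, "x": 0, "y": 0, "z": 3, "spin": 0}
    - {"gripper": 1, "x": 0, "y": 0, "z": 2, "spin": 0}
    - {"gripper": 1, "x": 0, "y": 0, "z": 2, "spin": 0}
    - {"gripper": 1, "x": 0, "y": 0, "z": 2, "spin": 0}
    - {"gripper": 1, "x": 0, "y": 0, "z": 2, "spin": 0}
    - {"gripper": 1, "x": 0, "y": 0, "z": 1, "spin": 0}
    - {"gripper": 1, "x": 0, "y": 0, "z": 0, "spin": 0}
    - {"gripper": 1, "x": 0, "y": 0, "z": 0, "spin": 0}
    - {"gripper": 1, "x": 0, "y": 0, "z": 0, "spin": 0}

```text
time: 15.5
eef_pos: [0.5113, 0.2553, 0.1392]
tcp_rot: [0.788, 0.616, 0.0, 0.0]
contact_force: [0.2, -0.5, -0.2]
opening: 0.198
finger_force: 99.5
```

```bash
python3 lk.py w7
```

```text
pos [0.5113 0.2553 0.1392] yaw 76.01 tilt [ 2.e-04  2.e-04 -1.e+00] q1,6 [0.29 0.53]
shift mm [ 3.000e-01  1.000e-01 -1.808e+02] spin 0.01 shift in the axes after the spin [ 2.000e-01  1.000e-01 -1.808e+02]
brass 229 [  9.6 -11.9  91.7] [[-3.8, -13.6, 90.1], [18.8, -10.0, 127.2]] world [[0.498, 0.255, 0.012], [0.502, 0.267, 0.047], [0.505, 0.276, 0.049]]
tray floor tool z 134.7
tray rim 3790 ((0.4999814033508301, 0.26036104559898376), (0.1401851922273636, 0.1408681571483612), 22.23169708251953)
```

View pics/w7b.png

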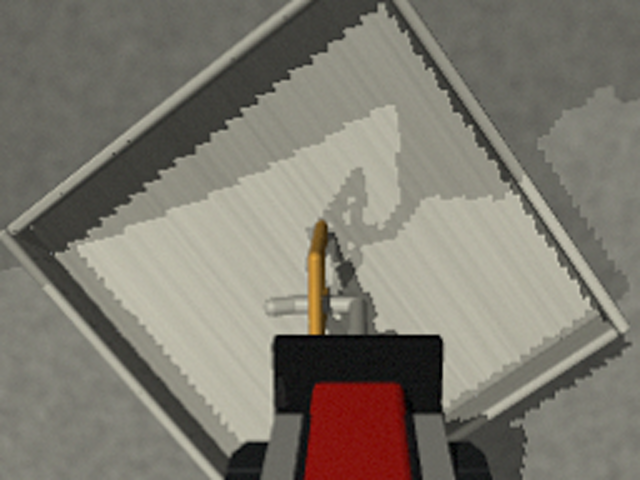

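The ring stands upright on the tray floor at (318,280), and the toe passes loosely through it. I'll lower 2 mm more to clear the turned-up tip, then withdraw slowly.

Request:
step_arm:
  commands:
    - {"gripper": 1, "x": 0, "y": 0, "z": 2, "spin": 0}
    - {"gripper": 1, "x": 0, "y": 0, "z": 0, "spin": 0}
    - {"gripper": 1, "x": 0, "y": 3, "z": 0, "spin": 0}
    - {"gripper": 1, "x": 0, "y": 4, "z": 0, "spin": 0}
    - {"gripper": 1, "x": 0, "y": 4, "z": 0, "spin": 0}
    - {"gripper": 1, "x": 0, "y": 4, "z": 0, "spin": 0}
    - {"gripper": 1, "x": 0, "y": 4, "z": 0, "spin": 0}
    - {"gripper": 1, "x": 0, "y": 4, "z": 0, "spin": 0}
    - {"gripper": 1, "x": 0, "y": 4, "z": 0, "spin": 0}
    - {"gripper": 1, "x": 0, "y": 3, "z": 0, "spin": 0}

```text
time: 16.55
eef_pos: [0.5407, 0.2479, 0.137]
tcp_rot: [0.788, 0.616, 0.0, 0.0]
contact_force: [0.9, -0.2, -2.2]
opening: 0.194
finger_force: 99.5
```

```bash
python3 lk.py w8; python3 -c "
from h import *
to([.5742,-.0366,.26],103.6)"
```

```text
pos [0.5407 0.2479 0.137 ] yaw 76.0 tilt [ 1.e-04  0.e+00 -1.e+00] q1,6 [0.26 0.5 ]
shift mm [   0.3  -30.2 -183. ] spin -0.0 shift in the axes after the spin [   0.3  -30.2 -183. ]
brass 432 [  3.3 -41.9  91.1] [[-8.8, -43.8, 88.2], [18.8, -40.4, 129.5]] world [[0.497, 0.249, 0.008], [0.501, 0.261, 0.046], [0.505, 0.276, 0.049]]
tray floor tool z 132.6
tray rim 3946 ((0.49953243136405945, 0.2604096531867981), (0.14091219007968903, 0.1402411162853241), 22.131071090698242)
pos [0.541  0.2478 0.1371] yaw 75.99 tilt [ 1.e-04  6.e-04 -1.e+00] q1,6 [0.26 0.5 ]
shift mm [-267.9  101.1 -122.9] spin -27.61 shift in the axes after the spin [-284.2  -34.6 -122.9]
```

View pics/w8b.png

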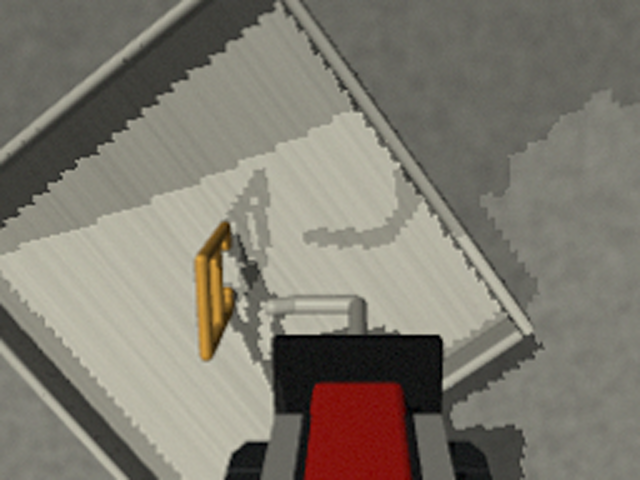

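The pick is unhooked, and the ring stands alone in the tray at (210,290). I'll lift, then carry the pick back to the stand.

Request:
step_arm:
  commands:
    - {"gripper": 1, "x": 0, "y": 0, "z": -8, "spin": 0}
    - {"gripper": 1, "x": 0, "y": 0, "z": -20, "spin": 0}
    - {"gripper": 1, "x": 0, "y": 0, "z": -30, "spin": 0}
    - {"gripper": 1, "x": 0, "y": 0, "z": -30, "spin": 0}
    - {"gripper": 1, "x": 0, "y": 0, "z": -30, "spin": 0}
    - {"gripper": 1, "x": 0, "y": 0, "z": -15, "spin": 0}
    - {"gripper": 1, "x": 0, "y": 0, "z": 0, "spin": -6.9}
    - {"gripper": 1, "x": 0, "y": 0, "z": 0, "spin": -6.9}
    - {"gripper": 1, "x": 0, "y": 0, "z": 0, "spin": -6.9}
    - {"gripper": 1, "x": 0, "y": 0, "z": 0, "spin": -6.9}

```text
time: 17.6
eef_pos: [0.5398, 0.248, 0.2695]
tcp_rot: [0.616, 0.787, -0.0, -0.0]
contact_force: [-0.6, -0.0, 0.2]
opening: 0.197
finger_force: 99.5
```

Request:
step_arm:
  commands:
    - {"gripper": 1, "x": -15, "y": -2, "z": 0, "spin": 0}
    - {"gripper": 1, "x": -30, "y": -4, "z": 0, "spin": 0}
    - {"gripper": 1, "x": -40, "y": -5, "z": 0, "spin": 0}
    - {"gripper": 1, "x": -40, "y": -5, "z": 0, "spin": 0}
    - {"gripper": 1, "x": -40, "y": -5, "z": 0, "spin": 0}
    - {"gripper": 1, "x": -40, "y": -5, "z": 0, "spin": 0}
    - {"gripper": 1, "x": -40, "y": -5, "z": 0, "spin": 0}
    - {"gripper": 1, "x": -25, "y": -3, "z": 0, "spin": 0}
    - {"gripper": 1, "x": -14, "y": -0.6, "z": 0, "spin": 0}
    - {"gripper": 1, "x": 0, "y": 0, "z": 0, "spin": 0}

```text
time: 18.6
eef_pos: [0.5733, -0.038, 0.2698]
tcp_rot: [0.62, 0.785, -0.0, -0.0]
contact_force: [-0.1, -0.2, -0.6]
opening: 0.195
finger_force: 99.5
```

```bash
python3 - <<'E'
from h import *
to([.5742,-.0366,.1322],103.5)
s=get_state();M=R.from_quat(s["tcp_rot"]).as_matrix();c=snap("wrist","w9");W=cloud(c);L=(W-s["eef_pos"])@M*1000
I=c["color"].astype(int);z=W[...,2];v,u=np.mgrid[0:384,0:512]
m=(I[...,2]>I[...,0]+60)&(z>.095)&(z<.103)&(v<200)
q=L[m];a=q[q[:,0]>np.median(q[:,0])+0]
mid=(q[:,0].min()+q[:,0].max())/2;print("rails mid x",mid,np.percentile(q,[1,99],axis=0))
for k in(q[q[:,0]>mid],q[q[:,0]<mid]):print(np.median(k,0),np.percentile(k[:,0],[2,98]),np.degrees(np.polyfit(k[:,1],k[:,0],1)[0]))
t=(z>.13)&(L[...,2]>85)&(L[...,2]<103)&(abs(L[...,0])<8)&(L[...,1]<-6)&(L[...,1]>-24);print("toe x",np.percentile(L[t],[2,50,98],axis=0))
E
```

```text
pos [ 0.5733 -0.038   0.2698] yaw 103.36 tilt [ 1.e-04 -5.e-04 -1.e+00] q1,6 [-0.24 -0.48]
shift mm [  1.2   1.2 137.6] spin -0.14 shift in the axes after the spin [  1.2   1.2 137.6]
rails mid x 2.229782671862539 [[-15.88852104 -30.40538031 167.73985157]
 [ 21.11424155  40.44068527 173.9935932 ]]
[ 15.9624115    4.32386071 169.45142327] [ 9.62607606 21.0988502 ] 0.2778964245092579
[ -9.87154385   5.38243686 169.44210768] [-15.90316984  -4.76093748] 0.4206078930571952
toe x [[ -1.56130618 -23.48850986  97.24624887]
 [  1.42076325 -15.09188861  99.71046089]
 [  3.38376909  -6.58706703 101.61294955]]
```

Request:
step_arm:
  commands:
    - {"gripper": 1, "x": 1.3, "y": 2, "z": 0, "spin": 0}
    - {"gripper": 1, "x": 0, "y": 0, "z": 15, "spin": 0}
    - {"gripper": 1, "x": 0, "y": 0, "z": 20, "spin": 0}
    - {"gripper": 1, "x": 0, "y": 0, "z": 20, "spin": 0}
    - {"gripper": 1, "x": 0, "y": 0, "z": 20, "spin": 0}
    - {"gripper": 1, "x": 0, "y": 0, "z": 20, "spin": 0}
    - {"gripper": 1, "x": 0, "y": 0, "z": 20, "spin": 0}
    - {"gripper": 1, "x": 0, "y": 0, "z": 14, "spin": 0}
    - {"gripper": 1, "x": 0, "y": 0, "z": 5, "spin": 0}
    - {"gripper": 1, "x": 0, "y": 0, "z": 2, "spin": 0}

```text
time: 19.65
eef_pos: [0.5748, -0.0338, 0.1332]
tcp_rot: [0.618, 0.786, -0.0, -0.001]
contact_force: [0.6, -0.1, -0.5]
opening: 0.195
finger_force: 99.5
```

Request:
step_arm:
  commands:
    - {"gripper": 1, "x": 0, "y": 0, "z": 1, "spin": 0}
    - {"gripper": 1, "x": 0, "y": 0, "z": 0, "spin": 0}
    - {"gripper": 1, "x": 0, "y": 0, "z": 0, "spin": 0}
    - {"gripper": 1, "x": 0, "y": 0, "z": 0, "spin": 0}
    - {"gripper": 1, "x": 0, "y": 0, "z": 0, "spin": 0}
    - {"gripper": 1, "x": 0, "y": 0, "z": 0, "spin": 0}
    - {"gripper": 1, "x": 0, "y": 0, "z": 0, "spin": 0}
    - {"gripper": 1, "x": 0, "y": 0, "z": 0, "spin": 0}
    - {"gripper": 1, "x": 0, "y": 0, "z": 0, "spin": 0}
    - {"gripper": 1, "x": 0, "y": 0, "z": 0, "spin": 0}

```text
time: 20.65
eef_pos: [0.5751, -0.0344, 0.133]
tcp_rot: [0.618, 0.786, -0.0, -0.0]
contact_force: [-0.1, -0.9, -0.6]
opening: 0.197
finger_force: 99.5
```

Request:
step_arm:
  commands:
    - {"gripper": 1, "x": 0, "y": 0, "z": 0.5, "spin": 0}
    - {"gripper": 1, "x": 0, "y": 0, "z": 0.5, "spin": 0}
    - {"gripper": 1, "x": 0, "y": 0, "z": 0.5, "spin": 0}
    - {"gripper": 1, "x": 0, "y": 0, "z": 0, "spin": 0}
    - {"gripper": 1, "x": 0, "y": 0, "z": 0, "spin": 0}
    - {"gripper": 1, "x": 0, "y": 0, "z": 0, "spin": 0}
    - {"gripper": 1, "x": 0, "y": 0, "z": 0, "spin": 0}
    - {"gripper": 1, "x": 0, "y": 0, "z": 0, "spin": 0}
    - {"gripper": 1, "x": 0, "y": 0, "z": 0, "spin": 0}
    - {"gripper": 1, "x": 0, "y": 0, "z": 0, "spin": 0}

```text
time: 21.65
eef_pos: [0.5751, -0.0344, 0.1322]
tcp_rot: [0.618, 0.786, -0.0, -0.0]
contact_force: [-3.5, -0.2, 5.0]
opening: 0.192
finger_force: 100.3
```

The flange is now resting on the rails (5 N up). I'll release it, then retreat upwards.

Request:
step_arm:
  commands:
    - {"gripper": 0.5, "x": 0, "y": 0, "z": 0, "spin": 0}
    - {"gripper": 0.2, "x": 0, "y": 0, "z": 0, "spin": 0}
    - {"gripper": -0.2, "x": 0, "y": 0, "z": 0, "spin": 0}
    - {"gripper": -1, "x": 0, "y": 0, "z": 0, "spin": 0}
    - {"gripper": -1, "x": 0, "y": 0, "z": 0, "spin": 0}
    - {"gripper": -1, "x": 0, "y": 0, "z": 0, "spin": 0}
    - {"gripper": -1, "x": 0, "y": 0, "z": 0, "spin": 0}
    - {"gripper": -1, "x": 0, "y": 0, "z": 0, "spin": 0}
    - {"gripper": -1, "x": 0, "y": 0, "z": 0, "spin": 0}
    - {"gripper": -1, "x": 0, "y": 0, "z": 0, "spin": 0}
  force: 20

```text
time: 22.65
eef_pos: [0.5751, -0.0344, 0.1315]
tcp_rot: [0.618, 0.786, -0.0, 0.0]
contact_force: [-0.3, -0.8, -0.4]
opening: 1.004
finger_force: 0.0
```

Request:
step_arm:
  commands:
    - {"gripper": -1, "x": 0, "y": 0, "z": -5, "spin": 0}
    - {"gripper": -1, "x": 0, "y": 0, "z": -15, "spin": 0}
    - {"gripper": -1, "x": 0, "y": 0, "z": -25, "spin": 0}
    - {"gripper": -1, "x": 0, "y": 0, "z": -35, "spin": 0}
    - {"gripper": -1, "x": 0, "y": 0, "z": -35, "spin": 0}
    - {"gripper": -1, "x": 0, "y": 0, "z": -25, "spin": 0}
    - {"gripper": -1, "x": 0, "y": 0, "z": -10, "spin": 0}
    - {"gripper": -1, "x": 0, "y": 0, "z": 0, "spin": 0}
    - {"gripper": -1, "x": 0, "y": 0, "z": 0, "spin": 0}
    - {"gripper": -1, "x": 0, "y": 0, "z": 0, "spin": 0}

```text
time: 23.65
eef_pos: [0.5741, -0.0342, 0.2792]
tcp_rot: [0.618, 0.786, -0.001, -0.002]
contact_force: [0.3, 1.0, -0.5]
opening: 1.001
finger_force: 0.0
```

```bash
python3 - <<'E'
from h import *
print(get_state()["opening"],get_state()["contact_force"])
def rep(W,m,n):
    q=W[m&np.isfinite(W).all(2)];print(n,len(q),np.round(np.percentile(q,[3,50,97],axis=0),3).tolist() if len(q) else "")
for cam in("wrist","top","scene"):
    c=snap(cam,"e"+cam);W=cloud(c);I=c["color"].astype(int);z=W[...,2]
    rep(W,(I[...,0]>130)&(I[...,1]<60)&(np.hypot(W[...,0]-.575,W[...,1]+.035)<.06)&(z>.148),cam+" handle top")
    rep(W,(I[...,0]>I[...,2]+40)&(np.hypot(W[...,0]-.5,W[...,1]-.26)<.07),cam+" ring")
E
```

```text
1.0013727316928236 [ 0.27045116  0.99420489 -0.48569086]
wrist handle top 505 [[0.566, -0.042, 0.151], [0.574, -0.032, 0.155], [0.583, -0.024, 0.157]]
wrist ring 0 
top handle top 0 
top ring 22 [[0.496, 0.247, -0.001], [0.501, 0.262, 0.046], [0.507, 0.282, 0.051]]
scene handle top 23 [[0.569, -0.04, 0.149], [0.578, -0.031, 0.153], [0.585, -0.021, 0.156]]
scene ring 50 [[0.48, 0.237, 0.001], [0.501, 0.258, 0.022], [0.508, 0.278, 0.049]]
```

```bash
python3 -c "
from plant import *
print(sign_off())"
```

```text
the job is handed in; nothing more can be done
None
```

I handed the job in after about 24 s of the 64 s allowed: the ring stands unhooked in the tray and the pick hangs upright on its stand, by the last camera measurements (sign-off gave no verdict), but I viewed 11 pictures, one over the limit of 10.

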